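# Slide the flat drill battery onto its charger

### The arm

A 6-joint arm with a two-finger parallel gripper is mounted at the origin on the work surface. World frame = base frame: x ahead of the robot, y to its left, z up, the work surface at z = 0. Lengths are in m, angles in rad, forces in N, time in s.
With the tool pointing down it reaches from about 0.35 to 0.975 m from the base axis. Payload 4.9 kg.
Tool frame: the origin (TCP) lies between the finger pads; the fingertips stand 25 mm ahead of it and the grasp point (between the pads) lies 6 mm ahead of it (ctrl.tip_reach is the distance from the TCP to the fingertips, in m); z points along the fingers, y is the direction in which the jaws open and shut (so a half turn about z gives the same grasp; the last joint's range is limited). The gripper opens to 85 mm and grips with 20 to 120 N. Pads are 22 mm wide; open, the fingers measure 114 mm over their backs; the gripper's body (76 mm by 85 mm) begins 54 mm behind the grasp point. The pads swing forward as they close: fully open they stand 13 mm farther back than shut.
Start: joints at [-1.264, 0.053, 1.613, -0, 1.476, -0.119], TCP at [0.258, -0.569, 0.256] pointing down, gripper open.
Joint ranges: [-3.01, 3.01], [-1.01, 2.22], [0.06, 2.58], [-1.02, 4.17], [0.09, 2.62], [-3.14, 3.14]. Speed limits (rad/s): [2.57, 2.57, 3.14, 3.14, 3.14, 3.14].

### API

Orientations are given as a rotation vector (axis times angle).
In Python, from station import get_obs, get_image, camera_params, order, ctrl gives the robot as it stands.
- The arm moves only by the tool move_arm, never from a script. Its argument "deltas" is one flat list of numbers, 5 for each row, row after row: the opening, from -1 (shut) to 1 (fully open), so that 0 is half open, then the shift along the tool's x, y, z in m, then the turn about the tool's z in degrees. In form: [fingers, tx, ty, tz, turn, fingers, tx, ty, tz, turn, ...]. A call has 1 to 10 rows; each row is the pose to reach, as a shift and turn from the pose measured when the call began, along the tool's axes at that moment; what a row does not reach only later rows make up. A row lasts 1/10 s, in which the tool goes at most 50 mm and 8.59 degrees, less where a joint would pass 70% of its speed; a pose out of reach is approached as far as the arm can. A call with a gripper value outside its range is refused whole. The fingers move at their own pace and stop on an object; "force" is the grip in N (left out, the last holds). Time passes only in rows, so rows that repeat a pose let the fingers close. It gives the time, the measured TCP pose, the force and the opening at its end, in the units of the state.
- get_obs(): the state, without advancing time (a new reading comes with each control period).
- get_image(name): name is "scene" or "top" or "wrist"; returns the picture (384x512x3 uint8, red, green, blue); there is no depth.
- camera_params(name): a dict with "camera_matrix" (3x3 intrinsics, pixels), "extrinsics" (4x4, takes a point from camera to world coordinates); the wrist camera has in their place "tool_from_camera" (4x4, takes a point from camera to tool coordinates, whose origin is the TCP and whose axes are the flange's). Camera axes: x right, y up, looking along -z (the intrinsics and any distortion apply to the point x, -y, -z); pixel columns grow to the right and rows downward; lengths in m; the calibration is good to about 2 mm. A picture is of the moment at which its call begins: read the wrist's pose just before it. camera_params takes no time and is no camera call.
- order.finish_job(): hands the job in, once; it reports no verdict.
The state is a dict: "t": time; "q": joint angles; "dq": joint speeds; "effort": joint torques, N m; "tool_pos": TCP position; "tool_rot": TCP orientation; "contact_force": force on the tool from outside, world axes, zero at the start; "wrist_torque": the same for the moment, N m; "opening": finger opening in m.
Only numpy, scipy, OpenCV 4.12 (cv2) and the standard library are available. Lean on these libraries where they do the work, as an engineer would, in place of code of your own. Each camera call takes 0.05 s, during which the arm holds its last target. There are 200 camera calls.

### The job

One of the two drill batteries is flat: its gauge shows a single red light, while the charged one shows four green. Put the flat one on to charge: lay it contacts-down, nose first, on the open end of the charger's deck and slide it in under the yellow rails, feeling for where they are, until it is fully home against the end stop and the spring catch has clicked back up, then let go. Do not force it (it must never be pressed on the charger with more than about 3 kg) and leave the charged battery and the other things where they are.

Things in the scene. Friction and masses are not known exactly. Their poses are not given: they have to be found in the camera images.
- flat_pack_mid (a point): Middle of the flat battery's block (gauge on top: one red light, three dark), loose, 0.34-0.55 kg, lying contacts-down; 40 mm above its underside. x points to the nose (yellow band; goes in first), z up. Block 92 long (x), 60 wide (y: grip across this), from 16 to 64 mm above the underside.
- flat_pack_toe (a point): Nose end of the flat battery's toe plate, on its underside, centre line: 40 mm ahead of and 40 mm below the middle. Toe 80 long, 50 wide, 6 thick; above it a neck 36 wide, 80 long, 10 high, up to the block. A notch 24 wide in the toe's underside lies 20 to 37 mm behind this point.
- full_pack_mid (a point): The same middle point of the charged battery (four green lights), same make and size, loose. Leave it.
- charger: Bench charger, fixed: black case 212 long (x), 124 wide, 36 high, origin under its centre, x = push-in direction, z up; foot tabs reach 78 mm to either side, lamp head x 84 to 106, 78 high. On top a grey adapter plate (deck, rails, end stop, catch), 108 wide, top 48 mm above the bench, screwed on through oversize holes: it sits up to 6 mm off nominal in x, 7 mm in y.
- charger_entry (a point): Point of the charger case, its axes: the battery's middle when it rests on the open deck (reaching 98 mm back from the rail mouth), nose of the toe 14 mm short of the mouth, plate at its nominal place; 40 mm above the deck, 76 mm behind charger_home. At the mouth the side walls flare out by 2 mm on either side (last 5 mm) and the lips rise by 2.5 mm (last 9 mm).
- charger_home (a point): Point of the charger case, its axes: the battery's middle when fully home, toe at the end stop and on the deck, plate at its nominal place (truly up to 6 mm off in x, 7 mm in y). Rails 62 long; walls 53 apart (toe 50), lips 40 apart (neck 36), lips 8 to 13 mm above the deck (toe 6). The plate is on rubber: gives about 1 mm per 20 to 30 N down or lengthwise.
- charger_catch (a joint): Steel spring catch on the adapter plate, 15.5 mm beyond where the battery's middle is when home, on the centre line, 14 wide, standing 4 mm out of the deck, ramp towards the mouth. 0 = up, up to 0.0045 m = pressed down. The toe meets it about 35 mm short of home (push of some 3 to 10 N); it springs up into the toe's notch only within about 2 mm of home.
- drill: Yellow and black cordless drill without battery, lying on its side, about 0.2 m long. Leave it.
- tape_roll: Yellow roll of tape, 96 across, 38 high, lying flat. Leave it.
- offcut: Wooden offcut 110 x 55 x 35. Leave it.
- screwdriver: Red-handled screwdriver. Leave it.
- spanner: Steel spanner. Leave it.
- screw_jar: Small jar with orange cap, 56 across, 70 high. Leave it.
- shim_block: Plywood piece 70 x 70 x 19. Leave it.
Not all that is in view belongs to the job. What is shaped like the part that bears flat_pack_mid but purple or turquoise is not meant.

How it is judged:
On the way, in this order (a step that is already met when the one before it is completed fails the run):
1. the flat battery is down on the charger's open deck, in line with the rails, not yet pushed in (x of flat_pack_mid in the frame of charger_home between -0.115 and -0.044 m and y of flat_pack_mid in the frame of charger_home between -0.016 and 0.016 m and z of flat_pack_mid in the frame of charger_home between -0.003 and 0.0045 m), for 0.1 s.
2. it is fully home under the rails and the catch is up (x of flat_pack_mid in the frame of charger_home between -0.01 and 0.009 m and y of flat_pack_mid in the frame of charger_home between -0.01 and 0.01 m and z of flat_pack_mid in the frame of charger_home between -0.003 and 0.0035 m and angle between the x axis of flat_pack_mid and the x axis of charger_home, either way round below 0.08 rad and value of joint charger_catch below 0.0012 m), for 0.1 s.
At the end, for the whole second after the job is handed in: The flat battery is home under the rails, let go and at rest: the spring catch up in its notch (under 1.2 mm pressed), its middle within 9 mm along and 10 mm across of charger_home (the plate may sit 6 to 7 mm off), on the deck within 3.5 mm, in line within 0.08 rad (all of step 2 and linear speed of flat_pack below 0.01 m/s); the robot touches nothing.
It fails at once if the battery is pressed on the charger with more than 30 N (contact force between flat_pack and charger above 30 N).
It fails at once if the robot presses on the charger with more than 30 N (contact force between the arm and charger above 30 N).
It fails at once if the charged battery is moved by more than 30 mm (distance of full_pack_mid from where it was at the start of the episode above 0.03 m).
It fails at once if another thing on the bench is moved by more than 40 mm (distance of any of drill, tape_roll, offcut, screwdriver, spanner, screw_jar, shim_block from where it was at the start of the episode above 0.04 m).
It also fails if it takes over 67 s, if anything falls off the work surface, if the arm or the gripper's body presses on something with over 40 N, if the wrist force passes 120 N, or if a joint passes its speed limit or range.

## Working session

There is one attempt and no reset: what is moved stays moved. The work goes in short steps, Python scripts to look and compute and a tool call to move; the robot and the scene stay as the last step left them, time stands still between calls to the robot, and variables do not carry over. Pictures are saved under pics/ and viewed, about 8 in all and at most 12, crops included, and the job is handed in when it is done.

Besides the shell and the picture viewer there is one more tool, called after ">>>" by a JSON object that holds its "method" and its "body", one argument or row to a line. move_arm: Moves the arm, as the interface text tells. Its arguments: {"type":"object","properties":{"deltas":{"type":"array"},"force":{"type":"number"}},"required":["deltas"]}

```bash
mkdir -p pics
python3 - <<'E'
from station import *
import cv2
for n in("top","scene"):
    cv2.imwrite(f"pics/{n}0.png",cv2.resize(get_image(n)[:,:,::-1],(800,600),interpolation=cv2.INTER_CUBIC))
    p=camera_params(n);print(p)
print(camera_params("wrist"));o=get_obs();print(o)
E
```

```text
{'camera_matrix': array([[434.43463439,   0.        , 262.47933625],
       [  0.        , 434.43463439, 188.57971415],
       [  0.        ,   0.        ,   1.        ]]), 'extrinsics': array([[-9.64252898e-03,  9.85122990e-01, -1.71580059e-01,
         2.45115171e-01],
       [-9.99949393e-01, -9.99183853e-03, -1.17233230e-03,
        -4.19112180e-02],
       [-2.86929175e-03,  1.71560072e-01,  9.85169482e-01,
         1.50528253e+00],
       [ 0.00000000e+00,  0.00000000e+00,  0.00000000e+00,
         1.00000000e+00]])}
{'camera_matrix': array([[393.99605946,   0.        , 251.70681405],
       [  0.        , 393.99605946, 188.322204  ],
       [  0.        ,   0.        ,   1.        ]]), 'extrinsics': array([[ 0.4325601 , -0.62098072,  0.65366253,  1.33227456],
       [ 0.9014183 ,  0.28310643, -0.32756039, -0.4690244 ],
       [ 0.01835262,  0.73091292,  0.68222393,  0.96173101],
       [ 0.        ,  0.        ,  0.        ,  1.        ]])}
{'camera_matrix': array([[331.15872937,   0.        , 258.67572775],
       [  0.        , 331.15872937, 188.749854  ],
       [  0.      
[... 351 characters left out ...]
  0.00000000e+00,
         1.00000000e+00]])}
{'t': 0.1, 'q': array([-1.26404067e+00,  5.32946935e-02,  1.61419942e+00,  9.53041763e-06,
        1.47604387e+00, -1.18997768e-01]), 'dq': array([ 0.00020601, -0.00015096, -0.00294902, -0.0009933 , -0.00106904,
       -0.0011898 ]), 'effort': array([ 9.73792908e-05, -3.94898951e+01, -3.71366358e+01, -1.11901190e-04,
        3.86871499e-03,  8.04359416e-06]), 'tool_pos': array([ 0.2579674 , -0.56867946,  0.25515802]), 'tool_rot': array([-3.06878445e+00, -6.63321515e-01,  2.71443412e-04]), 'contact_force': array([-0.80381426,  0.33300887, -0.68289929]), 'wrist_torque': array([ 0.02076874, -0.05346671,  0.00026248]), 'opening': 0.08566716872842532}
```

View pics/top0.png

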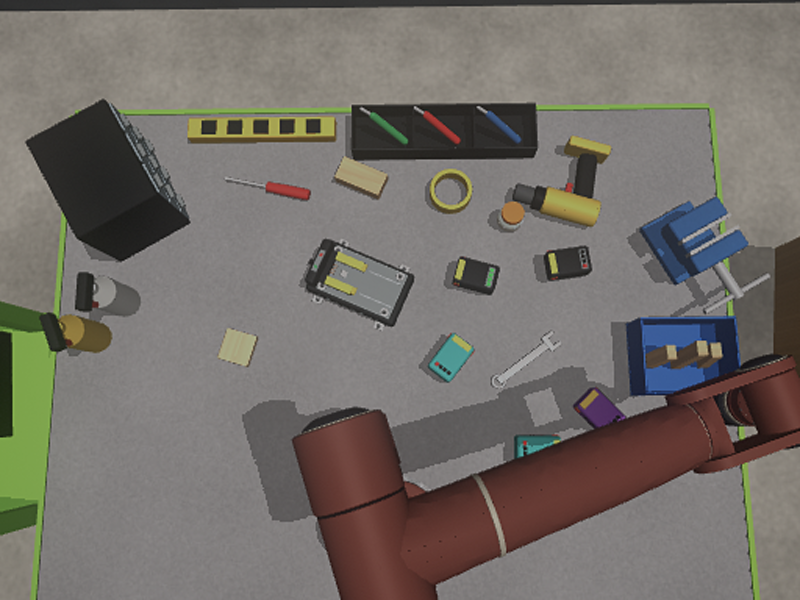

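View pics/scene0.png

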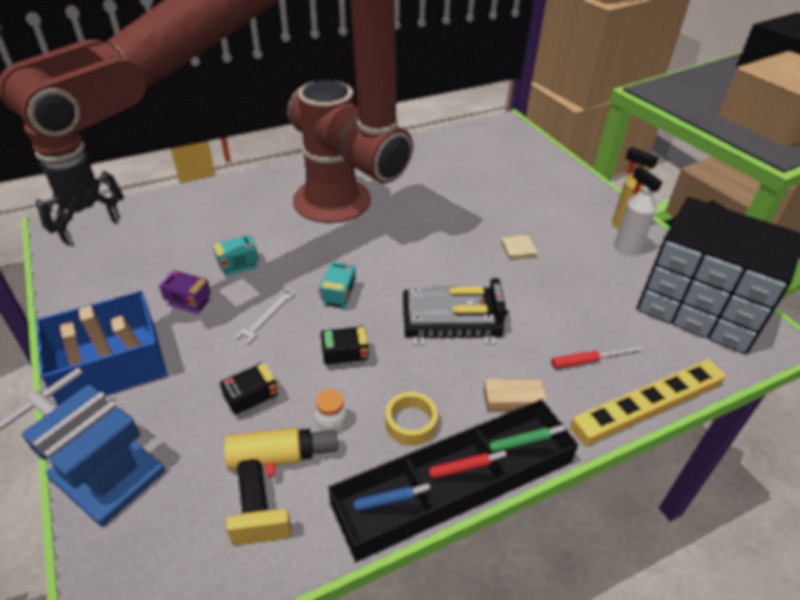

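The flat pack looks like the one at top (570,262), with the green-gauge pack at (475,275) and the charger at (360,283). The charger's lamp head is on the left and the yellow rails open to the right. I'll enlarge a crop to get exact points.

Run:
```python
from station import *
import cv2
im=get_image("top")[:,:,::-1]
a=cv2.resize(im[148:212,190:270],(800,640)[:2],interpolation=cv2.INTER_CUBIC)[:600]
b=cv2.resize(im[150:195,335:390],(660,540),interpolation=cv2.INTER_CUBIC)
import numpy as np
a=cv2.resize(im[148:212,190:270],(480,384),interpolation=cv2.INTER_CUBIC)   # x6
b=cv2.resize(im[148:212,340:390],(300,384),interpolation=cv2.INTER_CUBIC)
cv2.imwrite("pics/crop1.png",np.hstack([a,b]))
```

```text
(no output)
```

View pics/crop1.png

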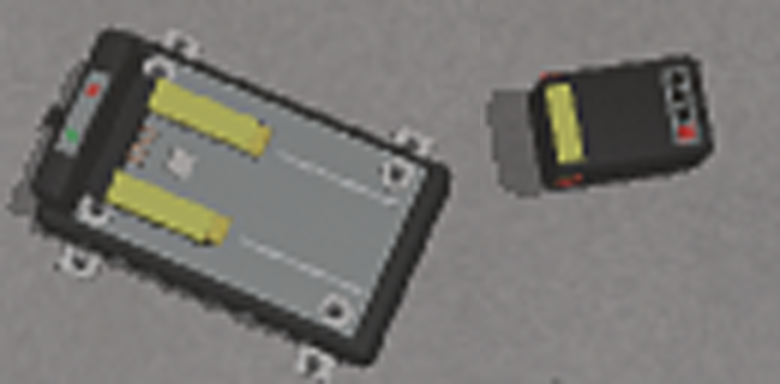

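Confirmed: the right-hand pack shows one red light and three dark, with its yellow nose to the left. The crop also shows the charger's plate, rails and catch clearly. Next I'll work out rough poses.

```bash
cat > h.py <<'E'
import numpy as np, cv2
from scipy.spatial.transform import Rotation as R
from station import *
def tool(o=None):
    o=o or get_obs(); T=np.eye(4); T[:3,:3]=R.from_rotvec(o["tool_rot"]).as_matrix(); T[:3,3]=o["tool_pos"]; return T
def cam(n,T=None):
    p=camera_params(n); return p["camera_matrix"],(p["extrinsics"] if n!="wrist" else (tool() if T is None else T)@p["tool_from_camera"])
def ray(n,uv,z,T=None):
    K,E=cam(n,T); uv=np.atleast_2d(uv).astype(float)
    d=np.c_[(uv[:,0]-K[0,2])/K[0,0],-(uv[:,1]-K[1,2])/K[1,1],-np.ones(len(uv))]@E[:3,:3].T
    return E[:3,3]+d*((z-E[2,3])/d[:,2])[:,None]
def proj(n,P,T=None):
    K,E=cam(n,T); c=(np.atleast_2d(P)-E[:3,3])@E[:3,:3]
    return np.c_[K[0,0]*c[:,0]/-c[:,2]+K[0,2],-K[1,1]*c[:,1]/-c[:,2]+K[1,2]]
def delta(xyz,yaw):   # shift in tool axes + turn (deg) so that tool x points along yaw, tool down
    T=tool(); t=T[:3,:3].T@(np.array(xyz)-T[:3,3]); x=T[:3,0]; cur=np.arctan2(x[1],x[0])
    d=np.degrees(cur-yaw); d=(d+180)%360-180   # tool z down: positive turn lowers yaw
    return t.round(4),round(d,2)
E
python3 - <<'E'
from h import *
np.set_printoptions(precision=4,suppress=True)
A=lambda u,v:(190+u/6,148+v/6); B=lambda u,v:(340+(u-480)/6,148+v/6)
P=ray("top",[B(542,84),B(556,163),B(699,57),B(713,150)],.064);print("pack",P)
print(P.mean(0),np.degrees(np.arctan2(*(P[0]+P[1]-P[2]-P[3])[[1,0]])))
L=ray("top",[A(280,152),A(397,203),A(243,238),A(362,291)],.048);print("lines",L)
Q=ray("top",[A(265,152),A(160,105),A(216,243),A(112,198)],.061);print("rails",Q)
for a,b in((L[1],L[0]),(L[3],L[2]),(Q[0],Q[1]),(Q[2],Q[3])):print(np.degrees(np.arctan2(*(b-a)[[1,0]])))
print("mouth",(Q[0]+Q[2])/2)
T=tool();print(T[:3,0],T[:3,1])
E
```

```text
pack [[ 0.5849 -0.3399  0.064 ]
 [ 0.5391 -0.3458  0.064 ]
 [ 0.5997 -0.4297  0.064 ]
 [ 0.5457 -0.4347  0.064 ]]
[ 0.5673 -0.3875  0.064 ] 96.82419198954838
lines [[ 0.5528  0.0478  0.048 ]
 [ 0.5225 -0.0189  0.048 ]
 [ 0.5032  0.0687  0.048 ]
 [ 0.472   0.0013  0.048 ]]
rails [[0.5502 0.0554 0.061 ]
 [0.5781 0.1151 0.061 ]
 [0.4982 0.0829 0.061 ]
 [0.5246 0.1418 0.061 ]]
65.52102430862911
65.21568182405056
64.96584199928067
65.84948604102598
mouth [0.5242 0.0692 0.061 ]
[0.9107 0.4131 0.0002] [ 0.4131 -0.9107 -0.0016]
```

```bash
python3 -c "
from h import *
print(delta([.567,-.388,.235],np.radians(97)))"
```

```text
(array([ 0.3561, -0.037 ,  0.0204]), np.float64(-72.6))
```

>>> {"method": "move_arm", "body": {
  "deltas": [1, 0.045, -0.005, 0, -8.5, 1, 0.09, -0.01, 0, -17, 1, 0.135, -0.014, 0, -25.5, 1, 0.18, -0.019, 0, -34, 1, 0.225, -0.023, 0, -42.5, 1, 0.27, -0.028, 0.005, -51, 1, 0.315, -0.033, 0.01, -59.5, 1, 0.356, -0.037, 0.02, -68, 1, 0.356, -0.037, 0.02, -72.6, 1, 0.356, -0.037, 0.02, -72.6]
}}

```text
t: 1.15
tool_pos: [0.5676, -0.3867, 0.2341]
tool_rot: [-2.077, -2.352, -0.001]
contact_force: [-0.1, 0.0, 0.2]
opening: 0.0855
```

Run:
```python
from h import *
o=get_obs();np.save("T1.npy",tool(o));print(o["t"],o["tool_pos"],np.abs(o["dq"]).max())
cv2.imwrite("pics/w1.png",cv2.resize(get_image("wrist")[:,:,::-1],(768,576),interpolation=cv2.INTER_CUBIC))
```

```text
1.15 [ 0.56756709 -0.38673293  0.23412202] 0.059658992436006815
```

View pics/w1.png

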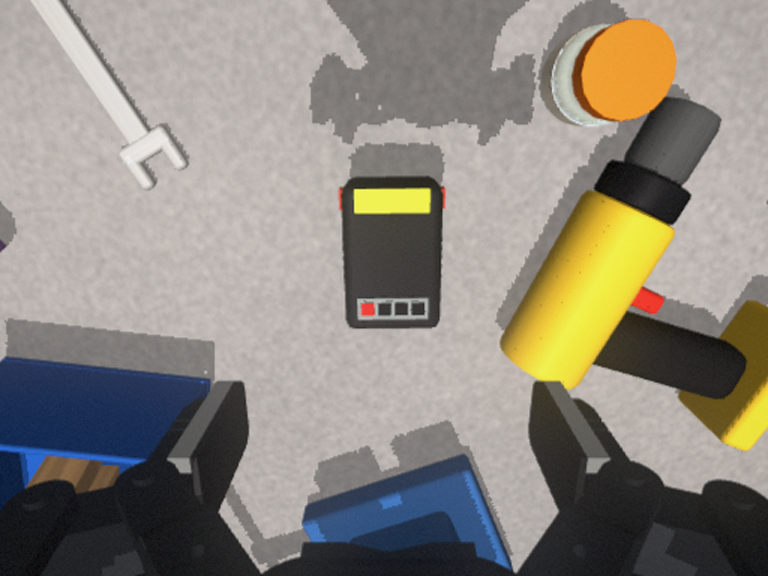

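The pack is straight in view. Its top face spans columns 344–442, from nose row ~180 to rear row 327, with the red light at (367,309).

Run:
```python
from h import *
np.set_printoptions(precision=4,suppress=True)
T=np.load("T1.npy")
uv=np.array([[347,182],[440,182],[348,327],[438,327],[354,188],[430,188],[357,319],[428,319]])/1.5
P=ray("wrist",uv,.064,T);print(P)
f=(P[0]+P[1])/2;r=(P[2]+P[3])/2;print((f+r)/2,np.linalg.norm(f-r),np.linalg.norm(P[0]-P[1]),np.linalg.norm(P[2]-P[3]))
f2=(P[4]+P[5])/2;r2=(P[6]+P[7])/2
for d in(f-r,f2-r2):print(np.degrees(np.arctan2(d[1],d[0])))
print("tool yaw",np.degrees(np.arctan2(T[1,0],T[0,0])))
c=(f+r)/2
print(delta([c[0],c[1],.051],np.radians(97)))
```

```text
[[ 0.5388 -0.344   0.064 ]
 [ 0.5918 -0.3375  0.064 ]
 [ 0.5482 -0.4342  0.064 ]
 [ 0.6047 -0.4271  0.064 ]
 [ 0.5431 -0.3469  0.064 ]
 [ 0.5866 -0.3415  0.064 ]
 [ 0.5533 -0.428   0.064 ]
 [ 0.5976 -0.4225  0.064 ]]
[ 0.5709 -0.3857  0.064 ] 0.09056196589822271 0.05337506415738908 0.05691174144209345
97.06553967786694
97.43122032954642
tool yaw 97.10694859639898
(array([0.001 , 0.0043, 0.1837]), np.float64(-0.06))
```

>>> {"method": "move_arm", "body": {
  "deltas": [1, 0.001, 0.004, 0.04, 0, 1, 0.001, 0.004, 0.08, 0, 1, 0.001, 0.004, 0.12, 0, 1, 0.001, 0.004, 0.155, 0, 1, 0.001, 0.004, 0.175, 0, 1, 0.001, 0.004, 0.183, 0, 0, 0.001, 0.004, 0.183, 0, -0.3, 0.001, 0.004, 0.183, 0, -0.3, 0.001, 0.004, 0.183, 0, -0.3, 0.001, 0.004, 0.183, 0],
  "force": 40
}}

```text
t: 2.2
tool_pos: [0.5714, -0.3867, 0.0538]
tool_rot: [2.083, 2.351, 0.0]
contact_force: [-0.6, -1.2, 1.7]
opening: 0.0593
```

>>> {"method": "move_arm", "body": {
  "deltas": [-0.3, 0, 0, -0.03, 0, -0.3, 0, 0, -0.07, 0, -0.3, 0, 0, -0.11, 0, -0.3, 0.02, 0, -0.14, 0, -0.3, 0.06, 0, -0.15, 4, -0.3, 0.1, -0.005, -0.15, 8, -0.3, 0.145, -0.007, -0.15, 12, -0.3, 0.19, -0.009, -0.15, 16, -0.3, 0.23, -0.011, -0.15, 20, -0.3, 0.23, -0.011, -0.15, 20]
}}

```text
t: 3.2
tool_pos: [0.5313, -0.1551, 0.2029]
tool_rot: [-2.454, -1.957, -0.002]
contact_force: [0.0, -0.2, -4.0]
opening: 0.0596
```

```bash
python3 -c "
from h import *
print(get_obs()['tool_pos'],get_obs()['opening'],get_obs()['contact_force'],delta([.502,.02,.2],np.radians(65.5)))"
```

```text
[ 0.53134055 -0.15507145  0.20285503] 0.059606819650098335 [ 0.03915765 -0.19324789 -4.0233033 ] (array([ 0.1642, -0.0675,  0.0033]), np.float64(11.65))
```

>>> {"method": "move_arm", "body": {
  "deltas": [-0.3, 0.04, -0.016, 0, 4, -0.3, 0.08, -0.033, 0, 8, -0.3, 0.12, -0.05, 0, 11.6, -0.3, 0.15, -0.062, 0, 11.6, -0.3, 0.164, -0.0675, 0.003, 11.6, -0.3, 0.164, -0.0675, 0.003, 11.6, -0.3, 0.164, -0.0675, 0.003, 11.6]
}}

```text
t: 3.9
tool_pos: [0.5021, 0.0192, 0.2001]
tool_rot: [-2.64, -1.7, -0.0]
contact_force: [-0.2, 0.3, -3.6]
opening: 0.0593
```

Run:
```python
from h import *
o=get_obs();np.save("T2.npy",tool(o));print(o["t"],o["tool_pos"],np.abs(o["dq"]).max())
im=get_image("wrist")[:,:,::-1];cv2.imwrite("pics/w2raw.png",im)
cv2.imwrite("pics/w2.png",cv2.resize(im,(768,576),interpolation=cv2.INTER_CUBIC))
```

```text
3.9 [0.5021016  0.01917032 0.20006217] 0.019653327683521682
```

View pics/w2.png

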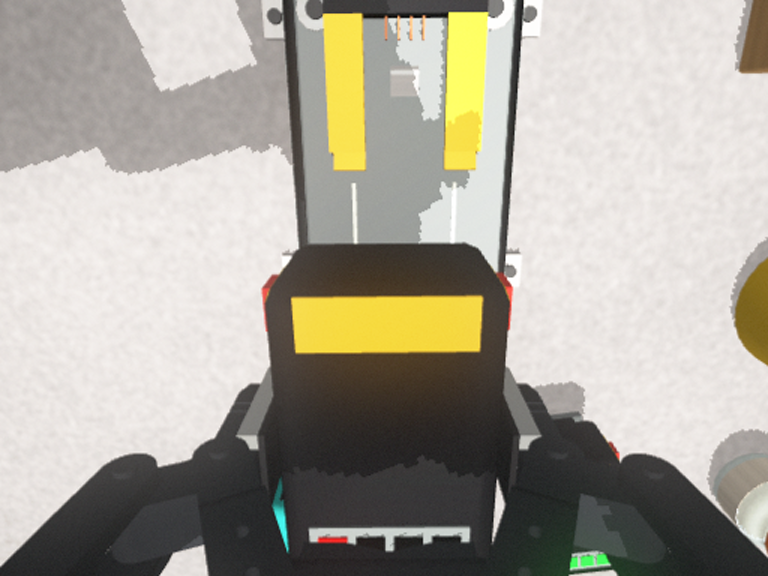

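The view shows the rail mouth at row ~169 with lip inner edges at columns 365 and 445. The catch is at (404,82), the deck guide lines at columns 354 and 455, and the pack's band front edge at row 297, columns 292–483.

Run:
```python
from h import *
np.set_printoptions(precision=4,suppress=True)
T=np.load("T2.npy");Ti=np.linalg.inv(T)
def tl(uv,z):
    P=ray("wrist",np.array(uv)/1.5,z,T); return np.c_[P,np.ones(len(P))]@Ti.T[:,:3]
print("lip mouth",tl([[365,169],[445,169],[333,169],[476,169]],.0635)[:,:2]*1e3)
print("lip far in",tl([[363,14],[447,14]],.061)[:,:2]*1e3)
print("lines",tl([[354,184],[456,184],[355,243],[454,243]],.048)[:,:2]*1e3)
print("catch",tl([[391,82],[418,82],[404,72],[404,96]],.050)[:,:2]*1e3)
print("case edges",tl([[295,100],[518,100],[303,235],[506,235]],.048)[:,:2]*1e3)
zt=T[2,3]+.0102
print("band",tl([[292,297],[483,297],[295,352],[481,352]],zt)[:,:2]*1e3)
print("gauge",tl([[308,529],[470,527]],zt)[:,:2]*1e3)
print(np.degrees(np.arctan2(T[1,0],T[0,0])),T[:3,2])
```

```text
lip mouth [[ 56.6625 -10.6696]
 [ 56.6424  29.5538]
 [ 56.6705 -26.7681]
 [ 56.6346  45.1315]]
lip far in [[126.5978 -10.6063]
 [126.5511  28.2088]]
lines [[ 47.1291 -17.4454]
 [ 47.1058  37.4824]
 [ 14.4462 -17.6337]
 [ 14.44    37.7824]]
catch [[ 98.011    2.4174]
 [ 97.9987  15.9609]
 [102.6342   8.8942]
 [ 91.4296   9.0021]]
case edges [[ 89.6229 -46.6398]
 [ 89.5285  67.2888]
 [ 19.0326 -46.5075]
 [ 19.0151  66.5187]]
band [[ 42.846  -21.2366]
 [ 42.8547  23.1409]
 [ 28.6644 -21.4082]
 [ 28.6885  23.5222]]
gauge [[-25.7311 -21.1388]
 [-24.9463  23.6854]]
65.55589280223172 [-0.0008  0.0014 -1.    ]
```

>>> {"method": "move_arm", "body": {
  "deltas": [-0.3, 0, 0.0087, 0.02, 0, -0.3, 0, 0.0087, 0.05, 0, -0.3, 0, 0.0087, 0.075, 0, -0.3, 0, 0.0087, 0.087, 0, -0.3, 0, 0.0087, 0.09, 0, -0.3, 0, 0.0087, 0.09, 0, -0.3, 0, 0.0087, 0.09, 0]
}}

```text
t: 4.65
tool_pos: [0.5114, 0.0149, 0.1119]
tool_rot: [2.642, 1.699, 0.004]
contact_force: [0.1, -0.1, -4.8]
opening: 0.0592
```

Run:
```python
from h import *
o=get_obs();np.save("T3.npy",tool(o));print(o["t"],o["tool_pos"],(np.linalg.inv(np.load("T2.npy"))@tool(o))[:3,3])
im=get_image("wrist")[:,:,::-1]
cv2.imwrite("pics/w3.png",cv2.resize(im[:260],(1024,520),interpolation=cv2.INTER_CUBIC)[:,112:912])
```

```text
4.65 [0.5113923  0.01494495 0.11191302] [-8.46351592e-05  1.03204407e-02  8.81358315e-02]
```

View pics/w3.png

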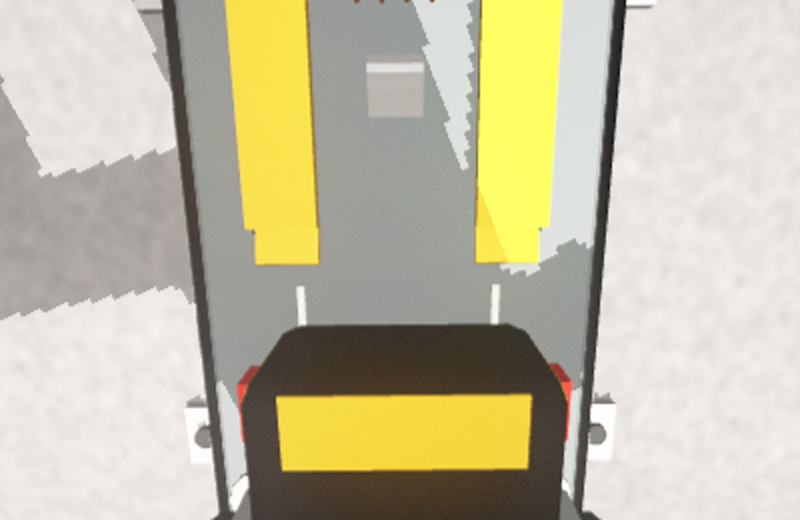

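Run:
```python
from h import *
np.set_printoptions(precision=1,suppress=True)
o=get_obs();print(o["tool_pos"],o["tool_rot"])
T=np.load("T3.npy");Ti=np.linalg.inv(T)
def tl(uv,z):
    P=ray("wrist",(np.array(uv)+[112,0])/2,z,T); return (np.c_[P,np.ones(len(P))]@Ti.T)[:,:2]*1e3
print("lip mouth",tl([[319,264],[476,264]],.0635))
print("lip far",tl([[311,60],[481,60]],.061))
print("lines",tl([[300,288],[495,288],[303,324],[495,324]],.048))
print("catch",tl([[367,70],[424,70],[367,117],[424,117]],.050))
print("case",tl([[185,195],[608,195],[209,400],[590,400]],.048))
print("band",tl([[277,396],[531,394],[282,471],[529,469]],T[2,3]+.0102))
print("block",tl([[246,400],[566,400]],T[2,3]-.0))
```

```text
[0.5 0.  0.1] [2.6 1.7 0. ]
lip mouth [[ 56.4 -20.7]
 [ 56.3  18.8]]
lip far [[103.2 -20.9]
 [103.2  18.6]]
lines [[ 47.2 -28.3]
 [ 47.1  25.9]
 [ 36.9 -28. ]
 [ 36.9  26.4]]
catch [[102.3  -8.5]
 [102.3   5.7]
 [ 91.4  -8.7]
 [ 91.4   5.8]]
case [[ 72.2 -57.6]
 [ 72.1  54.9]
 [ 13.9 -56.8]
 [ 13.8  55.3]]
band [[ 42.9 -21.3]
 [ 43.2  23. ]
 [ 28.3 -21.3]
 [ 28.7  23.5]]
block [[ 38.2 -29.4]
 [ 38.2  31.8]]
```

Now aligned along x. The rails' centre is about 2 mm to the tool's −y side of the pack. I'll correct that and lower gently.

>>> {"method": "move_arm", "body": {
  "deltas": [-0.3, 0, -0.002, 0.003, 0, -0.3, 0, -0.002, 0.006, 0, -0.3, 0, -0.002, 0.007, 0, -0.3, 0, -0.002, 0.007, 0, -0.3, 0, -0.002, 0.007, 0]
}}

```text
t: 5.2
tool_pos: [0.5096, 0.0159, 0.1049]
tool_rot: [2.642, 1.699, 0.004]
contact_force: [0.2, 0.6, -4.4]
opening: 0.0594
```

```bash
cat > s.py <<'E'
from h import *
o=get_obs();T3=np.load("T3.npy");T=tool(o);d=np.linalg.inv(T3)@T
print("t",o["t"],"mm in T3",(d[:3,3]*1e3).round(2),"rot deg",np.degrees(R.from_matrix(d[:3,:3]).as_rotvec()).round(2),"F tool",(T3[:3,:3].T@o["contact_force"]).round(2),"M",(T3[:3,:3].T@o["wrist_torque"]).round(2),"open",round(o["opening"],4))
E
python3 s.py
```

```text
t 5.2 mm in T3 [ 0.13 -2.08  6.97] rot deg [-0.01  0.   -0.01] F tool [ 0.65 -0.07  4.43] M [-0.04  0.01  0.01] open 0.0594
```

>>> {"method": "move_arm", "body": {
  "deltas": [-0.3, 0, 0, 0.0007, 0, -0.3, 0, 0, 0.0014, 0, -0.3, 0, 0, 0.002, 0, -0.3, 0, 0, 0.0025, 0, -0.3, 0, 0, 0.0025, 0]
}}

```text
t: 5.7
tool_pos: [0.5095, 0.0159, 0.1023]
tool_rot: [2.642, 1.699, 0.004]
contact_force: [0.6, 0.6, -4.0]
opening: 0.059
```

```bash
python3 s.py
```

```text
t 5.7 mm in T3 [ 0.05 -2.18  9.62] rot deg [ 0.01 -0.   -0.01] F tool [0.82 0.26 4.02] M [-0.03  0.02  0.01] open 0.059
```

>>> {"method": "move_arm", "body": {
  "deltas": [-0.3, 0, 0, 0.0004, 0, -0.3, 0, 0, 0.0008, 0, -0.3, 0, 0, 0.0008, 0, -0.3, 0, 0, 0.0008, 0]
}}

```text
t: 6.1
tool_pos: [0.5095, 0.0159, 0.1016]
tool_rot: [2.642, 1.699, 0.004]
contact_force: [-0.8, -0.3, -4.1]
opening: 0.0595
```

```bash
python3 s.py
```

```text
t 6.1 mm in T3 [ 0.09 -2.13 10.34] rot deg [ 0.    0.   -0.01] F tool [-0.59 -0.58  4.13] M [ 0.07 -0.03 -0.01] open 0.0595
```

>>> {"method": "move_arm", "body": {
  "deltas": [-0.3, 0, 0, 0.0004, 0, -0.3, 0, 0, 0.0008, 0, -0.3, 0, 0, 0.0008, 0, -0.3, 0, 0, 0.0008, 0]
}}

```text
t: 6.5
tool_pos: [0.5096, 0.0159, 0.1012]
tool_rot: [2.642, 1.699, 0.004]
contact_force: [-2.0, 0.4, 2.3]
opening: 0.0592
```

```bash
python3 s.py
```

```text
t 6.5 mm in T3 [ 0.13 -2.1  10.72] rot deg [ 0.01 -0.   -0.02] F tool [-0.45 -2.   -2.34] M [ 0.55 -0.14 -0.03] open 0.0592
```

Contact is felt: pressure on the deck is about 6.5 N. I'll briefly release so it settles flat, then regrip.

>>> {"method": "move_arm", "body": {
  "deltas": [0.7, 0, 0, 0, 0, 0.7, 0, 0, 0, 0, 0.7, 0, 0, 0, 0, -0.3, 0, 0, 0, 0, -0.3, 0, 0, 0, 0, -0.3, 0, 0, 0, 0, -0.3, 0, 0, 0, 0],
  "force": 40
}}

```text
t: 7.2
tool_pos: [0.5098, 0.0159, 0.1016]
tool_rot: [2.642, 1.699, 0.004]
contact_force: [-1.1, 0.4, 3.7]
opening: 0.0599
```

```bash
python3 s.py
```

```text
t 7.2 mm in T3 [ 0.23 -1.9  10.34] rot deg [-0.01  0.01 -0.02] F tool [-0.06 -1.15 -3.67] M [ 0.24 -0.06  0.04] open 0.0599
```

>>> {"method": "move_arm", "body": {
  "deltas": [-0.3, 0.002, 0, -0.0003, 0, -0.3, 0.005, 0, -0.0003, 0, -0.3, 0.008, 0, -0.0003, 0, -0.3, 0.011, 0, -0.0003, 0, -0.3, 0.013, 0, -0.0003, 0, -0.3, 0.015, 0, -0.0003, 0, -0.3, 0.0165, 0, -0.0003, 0, -0.3, 0.018, 0, -0.0003, 0, -0.3, 0.018, 0, -0.0003, 0]
}}

```text
t: 8.1
tool_pos: [0.5172, 0.0326, 0.1018]
tool_rot: [2.642, 1.7, 0.005]
contact_force: [-1.2, -0.5, 0.3]
opening: 0.0592
```

```bash
python3 s.py
```

```text
t 8.1 mm in T3 [18.46 -2.04 10.19] rot deg [ 0.    0.03 -0.02] F tool [-0.99 -0.84 -0.34] M [ 0.02 -0.35  0.01] open 0.0592
```

>>> {"method": "move_arm", "body": {
  "deltas": [-0.3, 0.002, 0, 0, 0, -0.3, 0.004, 0, 0, 0, -0.3, 0.006, 0, 0, 0, -0.3, 0.008, 0, 0, 0, -0.3, 0.01, 0, 0, 0, -0.3, 0.012, 0, 0, 0, -0.3, 0.012, 0, 0, 0]
}}

```text
t: 8.8
tool_pos: [0.5223, 0.0439, 0.1018]
tool_rot: [-2.642, -1.7, -0.005]
contact_force: [-0.7, -1.2, -1.0]
opening: 0.0598
```

```bash
python3 s.py
```

```text
t 8.8 mm in T3 [30.85 -2.09 10.22] rot deg [ 0.01  0.06 -0.03] F tool [-1.39 -0.12  0.98] M [ 0.06 -0.28  0.02] open 0.0598
```

In the rails with nearly no side force. Continuing.

>>> {"method": "move_arm", "body": {
  "deltas": [-0.3, 0.002, 0, 0, 0, -0.3, 0.004, 0, 0, 0, -0.3, 0.006, 0, 0, 0, -0.3, 0.008, 0, 0, 0, -0.3, 0.01, 0, 0, 0, -0.3, 0.012, 0, 0, 0, -0.3, 0.014, 0, 0, 0, -0.3, 0.016, 0, 0, 0, -0.3, 0.018, 0, 0, 0]
}}

```text
t: 9.7
tool_pos: [0.5299, 0.0604, 0.1018]
tool_rot: [-2.642, -1.7, -0.005]
contact_force: [-1.7, -1.7, -0.0]
opening: 0.0595
```

```bash
python3 s.py
```

```text
t 9.7 mm in T3 [49.04 -2.1  10.2 ] rot deg [ 0.01  0.06 -0.03] F tool [-2.3  -0.82  0.02] M [-0.02 -0.5  -0.01] open 0.0595
```

>>> {"method": "move_arm", "body": {
  "deltas": [-0.3, 0.002, 0, 0, 0, -0.3, 0.004, 0, 0, 0, -0.3, 0.006, 0, 0, 0, -0.3, 0.008, 0, 0, 0, -0.3, 0.01, 0, 0, 0, -0.3, 0.012, 0, 0, 0, -0.3, 0.014, 0, 0, 0, -0.3, 0.016, 0, 0, 0]
}}

```text
t: 10.5
tool_pos: [0.5367, 0.0755, 0.1019]
tool_rot: [-2.641, -1.699, -0.007]
contact_force: [0.2, -1.6, 0.9]
opening: 0.0592
```

```bash
python3 s.py
```

```text
t 10.5 mm in T3 [65.62 -2.1  10.12] rot deg [ 0.01  0.13 -0.01] F tool [-1.37  0.83 -0.9 ] M [ 0.03 -0.39 -0.01] open 0.0592
```

>>> {"method": "move_arm", "body": {
  "deltas": [-0.3, 0.0015, 0, 0, 0, -0.3, 0.003, 0, 0, 0, -0.3, 0.0045, 0, 0, 0, -0.3, 0.006, 0, 0, 0, -0.3, 0.0075, 0, 0, 0, -0.3, 0.009, 0, 0, 0, -0.3, 0.01, 0, 0, 0]
}}

```text
t: 11.2
tool_pos: [0.5409, 0.0848, 0.1019]
tool_rot: [-2.641, -1.699, -0.007]
contact_force: [-1.1, -2.1, 0.5]
opening: 0.0597
```

```bash
python3 s.py
```

```text
t 11.2 mm in T3 [75.76 -2.17 10.16] rot deg [ 0.01  0.13 -0.02] F tool [-2.32 -0.13 -0.55] M [ 0.01 -0.4  -0.07] open 0.0597
```

>>> {"method": "move_arm", "body": {
  "deltas": [-0.3, 0.0007, 0, 0, 0, -0.3, 0.0014, 0, 0, 0, -0.3, 0.002, 0, 0, 0, -0.3, 0.0025, 0, 0, 0, -0.3, 0.0025, 0, 0, 0]
}}

```text
t: 11.7
tool_pos: [0.5419, 0.0871, 0.1019]
tool_rot: [-2.641, -1.699, -0.007]
contact_force: [-1.8, -2.5, -1.0]
opening: 0.0596
```

```bash
python3 s.py
```

```text
t 11.7 mm in T3 [78.31 -2.16 10.17] rot deg [ 0.01  0.14 -0.02] F tool [-3.   -0.62  0.97] M [-0.04 -0.35  0.02] open 0.0596
```

>>> {"method": "move_arm", "body": {
  "deltas": [-0.3, 0.0005, 0, 0, 0, -0.3, 0.001, 0, 0, 0, -0.3, 0.0014, 0, 0, 0, -0.3, 0.0014, 0, 0, 0]
}}

```text
t: 12.1
tool_pos: [0.5426, 0.0884, 0.1019]
tool_rot: [-2.641, -1.699, -0.007]
contact_force: [-0.8, -3.1, -0.6]
opening: 0.0593
```

```bash
python3 s.py
```

```text
t 12.1 mm in T3 [79.79 -2.17 10.15] rot deg [ 0.01  0.15 -0.01] F tool [-3.16  0.57  0.58] M [ 0.02 -0.36  0.04] open 0.0593
```

>>> {"method": "move_arm", "body": {
  "deltas": [-0.3, 0.0005, 0, 0, 0, -0.3, 0.001, 0, 0, 0, -0.3, 0.0014, 0, 0, 0, -0.3, 0.0014, 0, 0, 0]
}}

```text
t: 12.5
tool_pos: [0.5432, 0.0898, 0.1019]
tool_rot: [-2.641, -1.699, -0.007]
contact_force: [-1.0, -2.3, 0.8]
opening: 0.0591
```

```bash
python3 s.py
```

```text
t 12.5 mm in T3 [81.25 -2.17 10.16] rot deg [ 0.01  0.15 -0.02] F tool [-2.49  0.04 -0.78] M [ 0.02 -0.42 -0.03] open 0.0591
```

>>> {"method": "move_arm", "body": {
  "deltas": [-0.3, 0.0005, 0, 0, 0, -0.3, 0.001, 0, 0, 0, -0.3, 0.0014, 0, 0, 0, -0.3, 0.0014, 0, 0, 0]
}}

```text
t: 12.9
tool_pos: [0.5438, 0.0912, 0.102]
tool_rot: [-2.641, -1.699, -0.008]
contact_force: [-0.6, -1.9, 0.0]
opening: 0.0593
```

```bash
python3 s.py
```

```text
t 12.9 mm in T3 [82.78 -2.19 10.12] rot deg [ 0.01  0.16 -0.02] F tool [-2.01  0.28 -0.04] M [ 0.01 -0.39 -0.04] open 0.0593
```

Run:
```python
from h import *
np.save("T4.npy",tool())
im=get_image("wrist")[:,:,::-1]
cv2.imwrite("pics/w4.png",cv2.resize(im[:260],(1024,520),interpolation=cv2.INTER_CUBIC)[:,112:912])
```

```text
(no output)
```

View pics/w4.png

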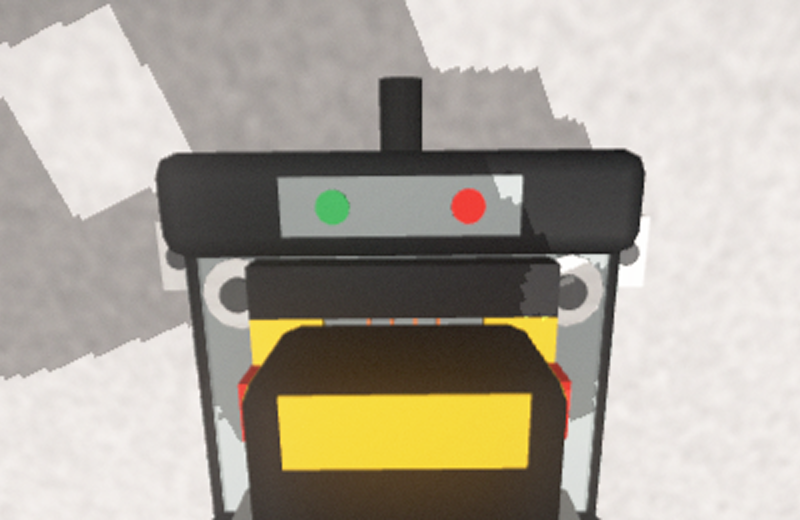

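The pack hasn't slipped in the grip (band still at row 396), and the end stop bar (rows 262–318) is just ahead. Pushing on in small steps.

>>> {"method": "move_arm", "body": {
  "deltas": [-0.3, 0.0004, 0, 0, 0, -0.3, 0.0008, 0, 0, 0, -0.3, 0.001, 0, 0, 0, -0.3, 0.001, 0, 0, 0]
}}

```text
t: 13.35
tool_pos: [0.5442, 0.0921, 0.1019]
tool_rot: [-2.641, -1.699, -0.008]
contact_force: [0.0, -0.8, -0.2]
opening: 0.0595
```

```bash
python3 s.py
```

```text
t 13.35 mm in T3 [83.8  -2.21 10.15] rot deg [ 0.02  0.16 -0.02] F tool [-0.72  0.34  0.16] M [-0.04 -0.44  0.02] open 0.0595
```

>>> {"method": "move_arm", "body": {
  "deltas": [-0.3, 0.0004, 0, 0, 0, -0.3, 0.0008, 0, 0, 0, -0.3, 0.001, 0, 0, 0, -0.3, 0.001, 0, 0, 0]
}}

```text
t: 13.75
tool_pos: [0.5449, 0.0935, 0.1021]
tool_rot: [-2.641, -1.699, -0.009]
contact_force: [0.9, 1.3, -1.0]
opening: 0.0593
```

```bash
python3 s.py
```

```text
t 13.75 mm in T3 [85.34 -2.16  9.99] rot deg [-0.    0.23 -0.02] F tool [1.5  0.28 0.96] M [0.02 0.23 0.04] open 0.0593
```

>>> {"method": "move_arm", "body": {
  "deltas": [-0.3, 0.0003, 0, 0, 0, -0.3, 0.0006, 0, 0, 0, -0.3, 0.0006, 0, 0, 0]
}}

```text
t: 14.05
tool_pos: [0.5451, 0.0941, 0.102]
tool_rot: [-2.64, -1.699, -0.009]
contact_force: [0.5, 0.8, -0.3]
opening: 0.0594
```

```bash
python3 s.py
```

```text
t 14.05 mm in T3 [85.94 -2.19 10.04] rot deg [ 0.    0.23 -0.03] F tool [0.97 0.15 0.32] M [0.02 0.02 0.03] open 0.0594
```

>>> {"method": "move_arm", "body": {
  "deltas": [-0.3, 0.0003, 0, 0, 0, -0.3, 0.0006, 0, 0, 0, -0.3, 0.0008, 0, 0, 0, -0.3, 0.0008, 0, 0, 0]
}}

```text
t: 14.45
tool_pos: [0.5453, 0.0946, 0.1019]
tool_rot: [-2.641, -1.699, -0.008]
contact_force: [0.5, -1.4, -1.0]
opening: 0.0598
```

```bash
python3 s.py
```

```text
t 14.45 mm in T3 [86.5  -2.23 10.16] rot deg [ 0.01  0.19 -0.03] F tool [-1.04  1.01  0.98] M [ 0.01 -0.42  0.05] open 0.0598
```

Stiffening slightly. Another small step.

>>> {"method": "move_arm", "body": {
  "deltas": [-0.3, 0.0004, 0, 0, 0, -0.3, 0.0007, 0, 0, 0, -0.3, 0.0007, 0, 0, 0]
}}

```text
t: 14.75
tool_pos: [0.5455, 0.0951, 0.1019]
tool_rot: [-2.641, -1.699, -0.008]
contact_force: [-1.5, -2.1, -1.0]
opening: 0.0594
```

```bash
python3 s.py
```

```text
t 14.75 mm in T3 [87.03 -2.24 10.19] rot deg [ 0.01  0.16 -0.03] F tool [-2.57 -0.47  1.02] M [-0.05 -0.54 -0.02] open 0.0594
```

>>> {"method": "move_arm", "body": {
  "deltas": [-0.3, 0.0004, 0, 0, 0, -0.3, 0.0008, 0, 0, 0, -0.3, 0.0008, 0, 0, 0]
}}

```text
t: 15.05
tool_pos: [0.5458, 0.0958, 0.1018]
tool_rot: [-2.641, -1.699, -0.007]
contact_force: [0.1, -1.0, -1.6]
opening: 0.0595
```

```bash
python3 s.py
```

```text
t 15.05 mm in T3 [87.83 -2.26 10.25] rot deg [ 0.02  0.16 -0.03] F tool [-0.85  0.51  1.58] M [-0.03 -0.45 -0.05] open 0.0595
```

Run:
```python
from h import *
np.save("T5.npy",tool())
im=get_image("wrist")[:,:,::-1]
cv2.imwrite("pics/w5.png",cv2.resize(im[110:260,100:410],(800,387),interpolation=cv2.INTER_CUBIC))
```

```text
(no output)
```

View pics/w5.png

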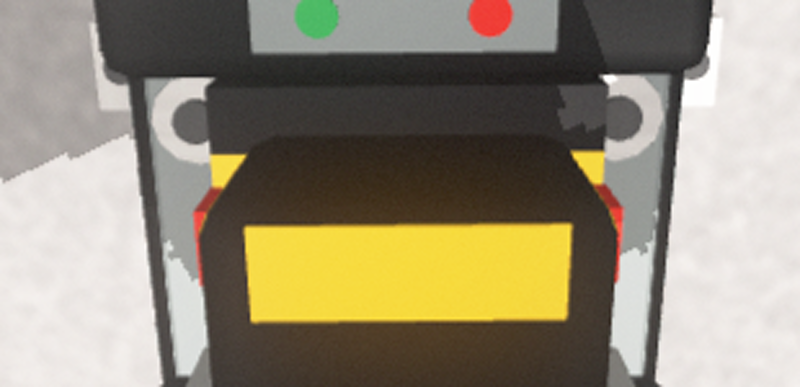

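Run:
```python
from h import *
np.set_printoptions(precision=1,suppress=True)
T3=np.load("T3.npy");Ti=np.linalg.inv(T3)
for z in(.048,.056,.061,.066,.071,.076,.081):
    r=[]
    for f,uv in(("T2",(269.3,9.5)),("T4",(251,159.2)),("T5",(251,170))):
        T=np.load(f+".npy");P=ray("wrist",[uv],z,T)[0];r.append((Ti@np.r_[P,1])[0]*1e3)
    print(z,np.array(r))
T=np.load("T5.npy");P=ray("wrist",[(100+245/2.58,110+224/2.58),(100+571/2.58,110+223/2.58)],T[2,3]+.0102,T);print((np.c_[P,[1,1]]@np.linalg.inv(T).T)[:,:2]*1e3)
```

```text
0.048 [128.7 123.9 123. ]
0.056 [127.3 125.8 125.2]
0.061 [126.5 127.  126.6]
0.066 [125.7 128.2 128. ]
0.071 [124.8 129.4 129.3]
0.076 [124.  130.6 130.7]
0.081 [123.2 131.9 132.1]
[[ 43.2 -21.1]
 [ 43.4  22.9]]
```

>>> {"method": "move_arm", "body": {
  "deltas": [-0.3, 0.0003, 0, 0, 0, -0.3, 0.0005, 0, 0, 0, -0.3, 0.0005, 0, 0, 0]
}}

```text
t: 15.4
tool_pos: [0.5459, 0.0961, 0.1018]
tool_rot: [-2.641, -1.699, -0.007]
contact_force: [-1.0, -3.1, -0.5]
opening: 0.0597
```

```bash
python3 s.py
```

```text
t 15.4 mm in T3 [88.14 -2.27 10.27] rot deg [ 0.02  0.13 -0.03] F tool [-3.26  0.37  0.49] M [-0.04 -0.67  0.03] open 0.0597
```

>>> {"method": "move_arm", "body": {
  "deltas": [-0.3, 0.0003, 0, 0, 0, -0.3, 0.0006, 0, 0, 0, -0.3, 0.0006, 0, 0, 0]
}}

```text
t: 15.7
tool_pos: [0.546, 0.0962, 0.1018]
tool_rot: [-2.641, -1.7, -0.005]
contact_force: [-2.9, -5.3, 0.1]
opening: 0.0593
```

```bash
python3 s.py
```

```text
t 15.7 mm in T3 [88.26 -2.27 10.31] rot deg [ 0.04  0.06 -0.03] F tool [-6.   -0.49 -0.12] M [-0.09 -0.93 -0.01] open 0.0593
```

Now a real stop: 0.6 mm commanded, 0.1 mm moved, force up to 6 N. One more nudge to seat it.

>>> {"method": "move_arm", "body": {
  "deltas": [-0.3, 0.0004, 0, 0, 0, -0.3, 0.0009, 0, 0, 0, -0.3, 0.0012, 0, 0, 0, -0.3, 0.0012, 0, 0, 0]
}}

```text
t: 16.1
tool_pos: [0.5461, 0.0964, 0.1018]
tool_rot: [2.642, 1.7, 0.001]
contact_force: [-4.0, -7.3, 0.9]
opening: 0.0594
```

```bash
python3 s.py
```

```text
t 16.1 mm in T3 [88.47 -2.25 10.33] rot deg [ 0.06 -0.08 -0.04] F tool [-8.35 -0.63 -0.89] M [-0.02 -1.32 -0.01] open 0.0594
```

Seated at about 8 N. Next, a gentle pull-back to test that the catch is up.

>>> {"method": "move_arm", "body": {
  "deltas": [-0.3, -0.0005, 0, 0, 0, -0.3, -0.001, 0, 0, 0, -0.3, -0.0015, 0, 0, 0, -0.3, -0.002, 0, 0, 0, -0.3, -0.0025, 0, 0, 0, -0.3, -0.0025, 0, 0, 0]
}}

```text
t: 16.7
tool_pos: [0.5453, 0.0945, 0.1019]
tool_rot: [-2.642, -1.7, -0.003]
contact_force: [-0.4, 2.5, -1.0]
opening: 0.0595
```

```bash
python3 s.py
```

```text
t 16.7 mm in T3 [86.45 -2.18 10.16] rot deg [ 0.04 -0.02 -0.04] F tool [ 2.1  -1.39  1.05] M [-0.02  0.36 -0.03] open 0.0595
```

>>> {"method": "move_arm", "body": {
  "deltas": [-0.3, -0.0005, 0, 0, 0, -0.3, -0.001, 0, 0, 0, -0.3, -0.0015, 0, 0, 0, -0.3, -0.0015, 0, 0, 0]
}}

```text
t: 17.1
tool_pos: [0.545, 0.0938, 0.1021]
tool_rot: [-2.641, -1.699, -0.006]
contact_force: [1.8, 4.5, -1.7]
opening: 0.0591
```

```bash
python3 s.py
```

```text
t 17.1 mm in T3 [85.65 -2.17  9.99] rot deg [ 0.03  0.1  -0.02] F tool [ 4.87 -0.21  1.72] M [0.08 1.01 0.01] open 0.0591
```

>>> {"method": "move_arm", "body": {
  "deltas": [-0.3, -0.0005, 0, 0, 0, -0.3, -0.001, 0, 0, 0, -0.3, -0.001, 0, 0, 0]
}}

```text
t: 17.4
tool_pos: [0.5449, 0.0935, 0.1022]
tool_rot: [-2.641, -1.698, -0.009]
contact_force: [2.7, 6.1, -2.2]
opening: 0.0594
```

```bash
python3 s.py
```

```text
t 17.4 mm in T3 [85.33 -2.16  9.83] rot deg [ 0.01  0.21 -0.01] F tool [ 6.64 -0.1   2.18] M [ 0.09  1.07 -0.03] open 0.0594
```

The catch holds (6.6 N against pull-back). Pushing back to the stop, then letting go.

>>> {"method": "move_arm", "body": {
  "deltas": [-0.3, 0.0007, 0, 0, 0, -0.3, 0.0014, 0, 0, 0, -0.3, 0.0021, 0, 0, 0, -0.3, 0.0028, 0, 0, 0, -0.3, 0.0033, 0, 0, 0, -0.3, 0.0037, 0, 0, 0, -0.3, 0.0037, 0, 0, 0]
}}

```text
t: 18.1
tool_pos: [0.546, 0.0961, 0.1019]
tool_rot: [-2.641, -1.699, -0.005]
contact_force: [-0.3, -4.7, -1.6]
opening: 0.059
```

```bash
python3 s.py
```

```text
t 18.1 mm in T3 [88.19 -2.26 10.14] rot deg [ 0.05  0.09 -0.02] F tool [-4.4   1.72  1.57] M [-0.06 -0.82  0.04] open 0.059
```

>>> {"method": "move_arm", "body": {
  "deltas": [0.6, 0, 0, 0, 0, 1, 0, 0, 0, 0, 1, 0, 0, 0, 0, 1, 0, 0, 0, 0, 1, 0, 0, -0.01, 0, 1, 0, 0, -0.03, 0, 1, 0, 0, -0.06, 0, 1, 0, 0, -0.1, 0, 1, 0, 0, -0.13, 0, 1, 0, 0, -0.13, 0]
}}

```text
t: 19.1
tool_pos: [0.5487, 0.096, 0.2394]
tool_rot: [2.638, 1.697, 0.022]
contact_force: [-0.4, -0.1, 0.4]
opening: 0.0855
```

Run:
```python
from h import *
np.save("T6.npy",tool());o=get_obs();print(o["t"],o["tool_pos"],o["contact_force"],o["opening"])
im=get_image("wrist")[:,:,::-1]
cv2.imwrite("pics/w6.png",cv2.resize(im,(768,576),interpolation=cv2.INTER_CUBIC))
```

```text
19.1 [0.5486915  0.0960249  0.23938351] [-0.37314366 -0.06711524  0.41845461] 0.08549270993575471
```

View pics/w6.png

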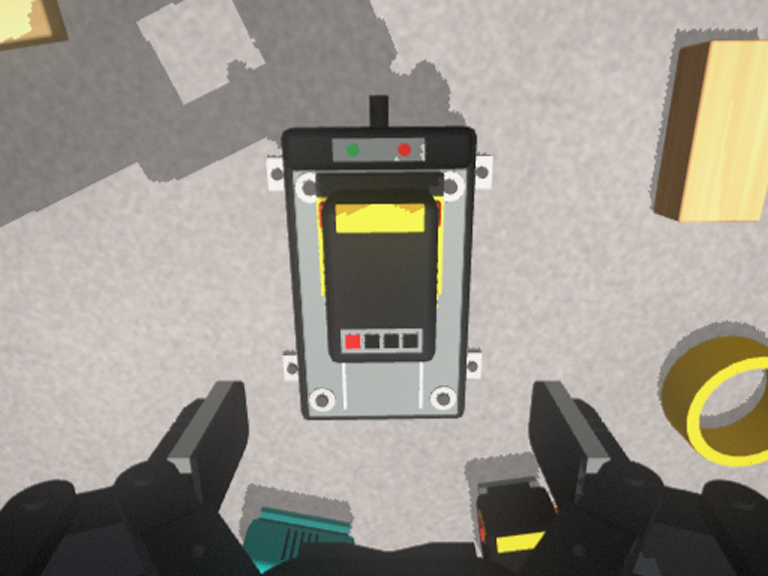

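The pack sits straight under the rails, against the stop bar. The gripper is open and clear. Handing in.

```bash
python3 -c "
from station import order
print(order.finish_job())"
```

```text
the job is handed in; nothing more can be done
None
```

I put the flat battery (one red light) on to charge and handed the job in at about 19 s of the 67 s allowed. The station gives no verdict.

**What I did:** I laid the battery on the open deck by feel (about 6.5 N), let go briefly so it settled flat, regripped it, and slid it under the rails. It came up against the end stop at about 8 N; no force reading on the way reached 10 N.

**Last checks:**
- **Catch:** pulling back gently met rising resistance, up to 6.6 N after about 3 mm, so the catch appears to be up in its notch. I then pushed the battery back to the stop at about 4 N and let go.
- **Final picture:** the battery sits straight between the rails against the stop bar, with the gripper open and clear. I never moved toward the charged battery or the other things, but I took no final picture of the whole bench.

**What disagreed:**
- **End stop:** I met it at 88 mm of travel, where I had expected 79–81 mm from the rail mouth and 85–86 mm from a later sighting of the stop bar. I trusted the felt stop and the pull-back.
- **Catch click:** the only jump I felt was about 3 mm short of the stop, where the stated figure is about 2 mm.
- **Not measured:** I did not read the catch position or the battery's final offset from its home point directly.

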